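# Load the square sample dish under the reader's sprung arm

### The job

Slide the square handled sample dish, not the round one, under the sprung hold-down arm of the white coffee sample reader: push it in from the open end so that it lifts the arm's upturned nose, until it sits squarely on the black seat close up to the steel back stop. Let go so that the arm bears down on the dish, and leave the round dish where it is.

Things in the scene. Friction and masses are not known exactly. Their poses are not given: they have to be found in the camera images.
- square_dish: Closed square steel dish 64 x 64 mm, 20 mm high, flat top with a dark window, about 0.16 kg, lying on the table. Origin: centre of its underside, z up. Its straight black handle runs along -y: a level bar 14 mm wide (x), 6 to 20 mm above the underside, from y = -32 to -124 mm. Gripped across x at y = -85 mm, the gripper stays clear of the reader.
- round_dish: Bystander, to be left alone: a round steel dish 68 mm across, 20 mm high, with the same black handle; origin and axes as for the square dish.
- seat (a point): Seat centre (black patch), on top of the reader's fixed white bed, 14 mm above the table; the dish's origin belongs here. z up, +y = way in: the dish's y points along it. Bed: flat, no side rails, 130 mm wide (x), from y = -95 mm (open end). Steel back stop 10 mm high at y = +34 mm (a dish touching it has its origin at y = +2). White housing, 105 mm tall, from y = +90 mm.
- holddown (a joint): Sprung arm's angle (rad): 0 = down, foot 5 mm above the empty bed; grows as it rises, to 0.8; about 0.18 on the dish. Hinge at seat y = +85 mm, 28 mm above the bed; foot 30 mm wide at the seat centre; from it a nose plate slopes up (28 deg) to y = -54 mm, tip 32 mm above the bed. The spring presses down with 3 N (down) to 5 N (on the dish); pushing the dish in takes up to 10 N.
Mind the look-alikes: they are no part of the job. Leave any yellow look-alike of the square_dish alone.

How it is judged (in metres and radians):
At the end, for the whole second after the job is handed in: Square dish at rest flat on the bed (5 mm, 5 deg), within 15 mm of the seat centre sideways, at most 15 mm short or 10 mm past it, square to the reader within 12 deg; the arm rests on it (0.12 to 0.25 rad); round dish within 30 mm of its start (x of square_dish in the frame of seat between -0.015 and 0.015 m and y of square_dish in the frame of seat between -0.015 and 0.01 m and z of square_dish in the frame of seat between -0.005 and 0.005 m and angle between the y axis of square_dish and the y axis of seat, either way round below 0.21 rad and angle between square_dish's own z axis and vertical below 0.09 rad and value of joint holddown between 0.12 and 0.25 rad and linear speed of square_dish below 0.02 m/s and distance of round_dish from where it was at the start of the episode below 0.03 m); the robot touches nothing.
It fails at once if the round dish is pushed or carried more than 30 mm from its start (distance of round_dish from where it was at the start of the episode above 0.03 m).
It also fails if it takes over 40 s, if anything falls off the work surface, if the arm or the gripper's body presses on something with over 40 N, if the wrist force passes 120 N, or if a joint passes its speed limit or range.

### The arm

A 7-joint arm with a two-finger parallel gripper is mounted at the origin on the work surface. World frame = base frame: x ahead of the robot, y to its left, z up, the work surface at z = 0. Lengths are in m, angles in degrees, forces in N, time in s.
With the tool pointing down it reaches from about 0.425 to 1.025 m from the base axis. Payload 3.6 kg.
Tool frame: the origin (TCP) lies at the very end of the fingers, on their centre line; the grasp point (between the pads) lies 19 mm behind it (bot.tcp_to_grasp is the z of the grasp point in the tool frame, in m); z points along the fingers, y is the direction in which the jaws open and shut (so a half turn about z gives the same grasp; the last joint's range is limited). The gripper opens to 85 mm and grips with 20 to 120 N. Pads are 22 mm wide; open, the fingers measure 114 mm over their backs; the gripper's body (76 mm by 85 mm) begins 54 mm behind the grasp point. The pads swing forward as they close: fully open they stand 13 mm farther back than shut.
Start: joints at [64.83, 33.873, 2.773, 92.16, -1.908, 54.013, -1.931], TCP at [0.246, -0.682, 0.204] pointing down, gripper open.
Joint ranges: [-153.93, 153.93], [-27.13, 128.08], [-72.61, 78.16], [10.71, 143.7], [-87.88, 267.88], [4.46, 118.87], [-176.78, 176.78]. Speed limits (degrees/s): [147.25, 147.25, 180, 180, 180, 180, 180].

### API

Orientations are given as a 3x3 rotation matrix whose columns are the frame's x, y, z axes.
In Python, from plant import bot, snapshot, get_calibration gives the robot as it stands.
- The arm moves only by the shell command python3 -m inch 'ROWS'. ROWS is JSON, a list that holds one entry, the list of rows, each a list of 5 numbers: the gripper's target within -1 to 1 (fully open at 1, half-way at 0, shut at -1), then the shift along the world's x, y, z in mm, then the turn about the world's z in rad. A call has 1 to 12 rows; each row shifts and turns the commanded pose from where the row before left it; what a row does not reach is not made up. A row lasts 1/12 s, in which the tool goes at most 41.7 mm and 7.16 degrees, less where a joint would pass 70% of its speed; a pose out of reach is approached as far as the arm can. A call is refused whole if a number of a shift passes 41.7 or a number of a turn 0.125, either way. A call with a gripper value outside its range is refused whole. The fingers move at their own pace and stop on an object; the grip force is fixed at half the most. Time passes only in rows, so rows that do not move let the fingers close. It gives the time, the measured TCP pose, the force and the opening at its end, in the units of the state.
- bot.get_state(): the state, without advancing time (a new reading comes with each control period).
- snapshot(name): name is "scene" or "top" or "wrist"; returns the picture (400x640x3 uint8, red, green, blue); there is no depth.
- get_calibration(name): a dict with "mtx" (3x3 intrinsics, pixels), "k1" (the pictures are not rectified: a ray, as slopes to the right and down, at radius r is drawn at 1 + k1 r^2 times it, then the intrinsics apply), "cam_to_world" (4x4, takes a point from camera to world coordinates). Camera axes: x right, y down, z forward; pixel columns grow to the right and rows downward; lengths in m; the calibration is good to about 2 mm. A picture is of the moment at which its call begins: read the wrist's pose just before it. get_calibration takes no time and is no camera call; for the wrist camera it gives the pose at the moment of the call.
- bot.sign_off(): hands the job in, once; it reports no verdict.
The state is a dict: "clock": time; "joint_positions": joint angles; "qvel": joint speeds; "joint_torque": joint torques, N m; "tcp_pos": TCP position; "tcp_rot": TCP orientation; "ft_force": force on the tool from outside, world axes, zero at the start; "wrist_torque": the same for the moment, N m; "opening": finger opening in m.
Only numpy, scipy, OpenCV 4.12 (cv2) and the standard library are available. Lean on these libraries where they do the work, as an engineer would, in place of code of your own. Each camera call takes 0.05 s, during which the arm holds its last target. There are 200 camera calls.

## Working session

There is one attempt and no reset: what is moved stays moved. The work goes in short steps, Python scripts to look and compute and a shell command to move; the robot and the scene stay as the last step left them, time stands still between calls to the robot, and variables do not carry over. Pictures are saved under pics/ and viewed, about 8 in all and at most 12, crops included, and the job is handed in when it is done.

```bash
mkdir -p pics; cat > h.py <<'E'
import numpy as np, cv2
from plant import bot, snapshot, get_calibration
def px2w(name,uv,z,cal=None):
    c=cal or get_calibration(name); K=np.array(c["mtx"]);T=np.array(c["cam_to_world"])
    uv=np.array(uv,float).reshape(-1,1,2)
    n=cv2.undistortPoints(uv,K,np.array([c["k1"],0,0,0.]))[:,0]
    d=np.c_[n,np.ones(len(n))]@T[:3,:3].T
    return T[:3,3]+d*((z-T[2,3])/d[:,2])[:,None]
E
python3 - <<'E'
from h import *
for n in("top","scene"):
    im=snapshot(n); cv2.imwrite(f"pics/{n}0.png",im[:,:,::-1]); c=get_calibration(n); print(n,np.round(c["mtx"],1).tolist(),c["k1"],np.round(c["cam_to_world"],3).tolist())
print(bot.get_state())
E
```

```text
top [[458.5, 0.0, 329.0], [0.0, 458.5, 202.6], [0.0, 0.0, 1.0]] 0.026073742320787678 [[-0.011, -0.991, 0.13, 0.474], [-1.0, 0.014, 0.02, -0.084], [-0.022, -0.13, -0.991, 1.257], [0.0, 0.0, 0.0, 1.0]]
scene [[414.4, 0.0, 312.2], [0.0, 414.4, 193.8], [0.0, 0.0, 1.0]] 0.027195028765160764 [[-0.556, 0.625, -0.547, 1.207], [0.831, 0.404, -0.383, 0.35], [-0.018, -0.668, -0.744, 0.872], [0.0, 0.0, 0.0, 1.0]]
{'clock': 0.1, 'joint_positions': array([64.83017722, 33.92191656,  2.76857941, 92.23086752, -1.90883568,
       54.01273349, -1.93096645]), 'qvel': array([-0.08475548, -0.19632733,  0.00124875, -0.16976477,  0.03158087,
       -0.02581819,  0.05899206]), 'joint_torque': array([ 4.83454205e-03, -5.49999833e+01,  1.55337710e+00, -1.98824447e+01,
        9.75712988e-03,  3.80337631e-03, -3.16670338e-06]), 'tcp_pos': array([ 0.24545479, -0.68130866,  0.20302571]), 'tcp_rot': array([[ 9.40787259e-01,  3.38996566e-01, -8.12854308e-04],
       [ 3.38997521e-01, -9.40785311e-01,  1.91831242e-03],
       [-1.14420069e-04, -2.08027948e-03, -9.99997830e-01]]), 'ft_force': array([-0.56800455,  0.10388496, -0.2243196 ]), 'wrist_torque': array([0.03790575, 0.05961677, 0.00910459]), 'opening': 0.08556742872176516}
```

View pics/top0.png

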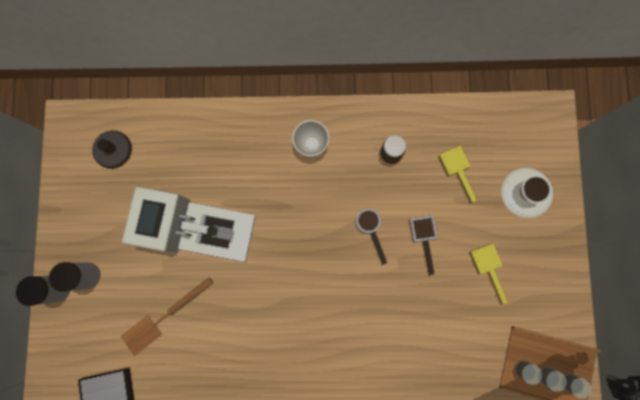

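View pics/scene0.png

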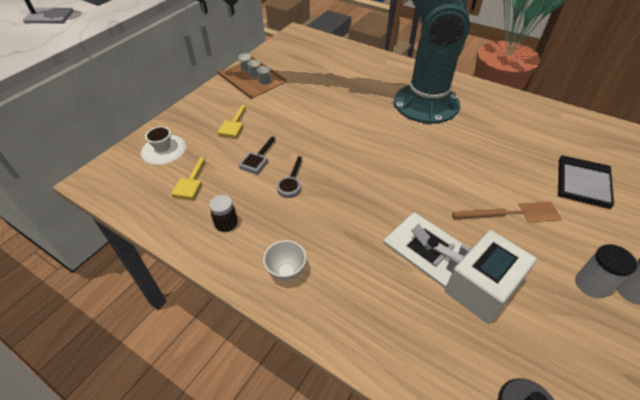

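The top view shows the reader at (190,225), open end to the right at (250,235). The candidates are the square steel dish at (423,229) with a black handle to (430,272), the round dish at (368,221), and yellow look-alikes at (455,160) and (487,260). The square steel one with the dark window fits the description. I'll confirm it in an enlarged crop.

```bash
python3 - <<'E'
from h import *
im=cv2.imread("pics/top0.png")
a=cv2.resize(im[205:285,345:445],None,fx=6,fy=6,interpolation=cv2.INTER_CUBIC)
cv2.imwrite("pics/c1.png",a)
b=cv2.resize(im[180:270,115:265],None,fx=5,fy=5,interpolation=cv2.INTER_CUBIC)
cv2.imwrite("pics/c2.png",b)
E
```

```text
(no output)
```

View pics/c1.png

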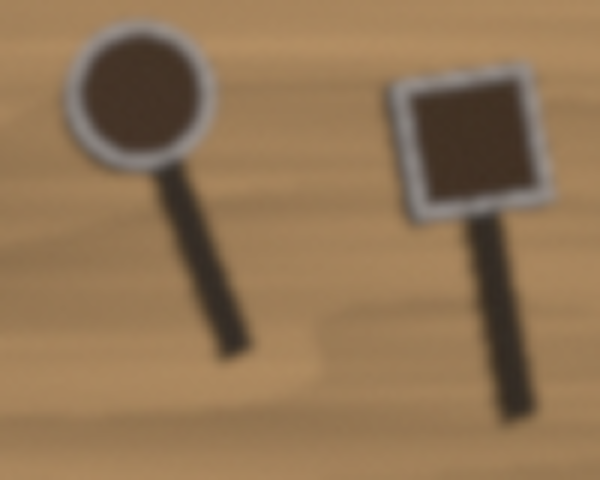

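View pics/c2.png

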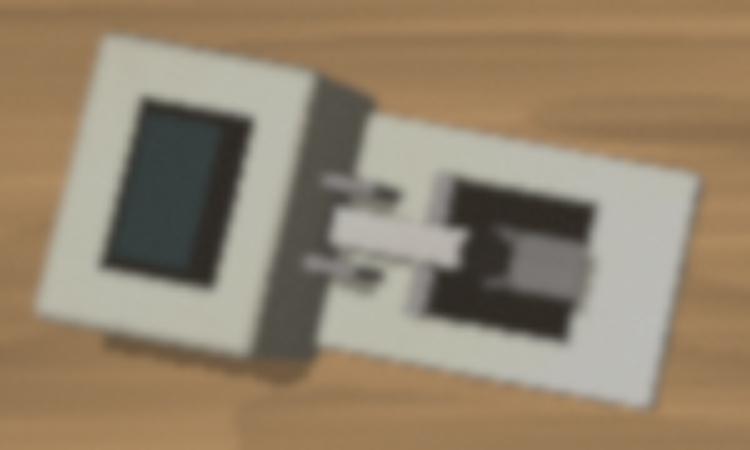

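The crop confirms the steel square dish on the right: outer corners about (390,85), (528,65), (550,200), (415,220), handle end (518,415). The reader crop shows the bed's open end corners at (698,175) and (652,408), with the stop at (440,175)–(415,315).

```bash
cat >> h.py <<'E'
def crop(pts,x0,y0,s): return [((x+.5)/s-.5+x0,(y+.5)/s-.5+y0) for x,y in pts]
E
python3 - <<'E'
from h import *
np.set_printoptions(precision=4,suppress=True)
P=px2w("top",crop([(390,85),(528,65),(550,200),(415,220)],345,205,6),.020)
print(P[:,:2],np.linalg.norm(np.roll(P,-1,0)-P,axis=1)); c=P.mean(0)
H=px2w("top",crop([(518,415),(484,222)],345,205,6),.020); print("dish",c,H,np.linalg.norm(H[0]-c))
d=c-H[0]; print("yaw y axis",np.degrees(np.arctan2(d[1],d[0])), [np.degrees(np.arctan2(*(v[1::-1]))) for v in (P[1]-P[2],P[0]-P[3],P[1]-P[0],P[2]-P[3])])
R=px2w("top",crop([(140,95),(236,352)],345,205,6),.020);print("round",R)
B=px2w("top",crop([(698,175),(652,408)],115,180,5),.014); print("bed end",B,np.linalg.norm(B[0]-B[1]))
m=B.mean(0);e=B[1]-B[0]; e/=np.linalg.norm(e)   # along?
y=np.array([-e[1],e[0],0]); y*=np.sign(y[1]); print("way in yaw from end",np.degrees(np.arctan2(y[1],y[0])),"seat",m+.095*y)
E1=px2w("top",crop([(372,113),(698,175),(318,347),(652,408)],115,180,5),.014); 
for a,b in((0,1),(2,3)):
    v=E1[a]-E1[b]; print("side yaw",np.degrees(np.arctan2(v[1],v[0])),np.linalg.norm(v))
Q=px2w("top",crop([(596,205),(567,341),(428,316),(455,180)],115,180,5),.014); print("patch",Q,Q.mean(0))
S=px2w("top",crop([(436,173),(406,312),(456,178),(427,317)],115,180,5),.024); print("stop",S)
print(bot.get_state()["tcp_rot"][:,1])
E
```

```text
[[ 0.5892 -0.2762]
 [ 0.5975 -0.3381]
 [ 0.5369 -0.3454]
 [ 0.5286 -0.2852]] [0.0625 0.061  0.0607 0.0613]
dish [ 0.563  -0.3112  0.02  ] [[ 0.4423 -0.3273  0.02  ]
 [ 0.5274 -0.3157  0.02  ]] 0.12178359831933967
yaw y axis 7.601193402441052 [np.float64(6.845124122872507), np.float64(8.47283023203085), np.float64(-82.43174035639345), np.float64(-82.21502194842552)]
round [[ 0.5861 -0.164   0.02  ]
 [ 0.4711 -0.204   0.02  ]]
bed end [[0.6067 0.1455 0.014 ]
 [0.4807 0.169  0.014 ]] 0.1281248529646515
way in yaw from end 79.43812390279976 seat [0.5611 0.2506 0.014 ]
side yaw 78.46695332641777 0.18339059941685948
side yaw 79.07450360550675 0.18508618407675606
patch [[0.591  0.2011 0.014 ]
 [0.5173 0.2156 0.014 ]
 [0.5318 0.2915 0.014 ]
 [0.6057 0.2786 0.014 ]] [0.5614 0.2467 0.014 ]
stop [[0.6086 0.2861 0.024 ]
 [0.5336 0.3004 0.024 ]
 [0.6058 0.2752 0.024 ]
 [0.5308 0.289  0.024 ]]
[ 0.339  -0.9408 -0.0021]
```

Measured sizes check out: dish about 62 mm, bed about 128 mm wide, stop about 34 mm past the seat. Dish is at (0.563,-0.311) with y axis at 7.6°. Seat is at (0.561,0.249) with the way in at 79.1°. The grip point is (0.479,-0.322), so I need a turn of -0.213 rad.

```bash
python3 -m inch '[[[1,19.4,30,0,-0.0178],[1,19.4,30,0,-0.0178],[1,19.4,30,0,-0.0178],[1,19.4,30,0,-0.0178],[1,19.4,30,0,-0.0178],[1,19.4,30,0,-0.0178],[1,19.4,30,-18,-0.0178],[1,19.4,30,-18,-0.0178],[1,19.4,30,-18,-0.0178],[1,19.4,30,-18,-0.0178],[1,19.4,30,-18,-0.0178],[1,19.4,30,-18,-0.0178]]]'; python3 -m inch '[[[1,0,0,0,0],[1,0,0,0,0],[1,0,0,0,0]]]'
python3 - <<'E'
from h import *
c=get_calibration("wrist"); im=snapshot("wrist"); cv2.imwrite("pics/w1.png",im[:,:,::-1]); s=bot.get_state(); print(s["tcp_pos"],s["tcp_rot"][:,1])
# expected pixels of handle tip and dish corners
T=np.linalg.inv(np.array(c["cam_to_world"])); a=np.radians(7.6); y=np.array([np.cos(a),np.sin(a)]);x=np.array([y[1],-y[0]])
for l in((0,-124),(0,-32),(-32,-32),(32,-32),(-32,32),(32,32)):
    p=np.array([.563,-.3112])+(x*l[0]+y*l[1])/1000; p=np.array([*p,.02]); r=cv2.Rodrigues(T[:3,:3])[0]
    print(l,np.round(cv2.projectPoints(p[None],r,T[:3,3],np.array(c["mtx"]),np.array([c["k1"],0,0,0.]))[0].ravel()))
E
```

```text
clock: 1.1
tcp_pos: [0.479, -0.3205, 0.0952]
tcp_rot: [[0.991, 0.131, -0.0], [0.131, -0.991, 0.0], [-0.0, -0.0, -1.0]]
ft_force: [-0.2, -0.7, 0.4]
opening: 0.0856
clock: 1.35
tcp_pos: [0.4783, -0.3222, 0.0958]
tcp_rot: [[0.991, 0.132, -0.001], [0.132, -0.991, -0.0], [-0.001, 0.0, -1.0]]
ft_force: [-0.4, -0.4, -0.2]
opening: 0.0855
[ 0.47792169 -0.32343467  0.09630378] [ 0.13038986 -0.99146229  0.00100536]
(0, -124) [314. 243.]
(0, -32) [314. 120.]
(-32, -32) [268. 120.]
(32, -32) [361. 120.]
(-32, 32) [264.  18.]
(32, 32) [364.  18.]
```

View pics/w1.png

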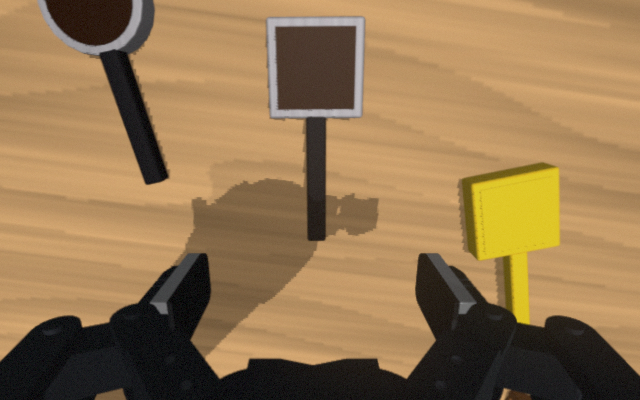

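The wrist view matches the prediction within about 2 px: square corners (267,17), (364,17), (361,118), (269,118), handle end (316,241). The handle is between the jaws and the yellow one is clear. Descending and gripping.

```bash
python3 -m inch '[[[1,0,0,-15,0],[1,0,0,-15,0],[1,0,0,-15,0],[1,0,0,-15,0],[1,0,0,-14,0],[1,0,0,-10,0],[1,0,0,-8,0],[1,0,0,0,0],[1,0,0,0,0],[1,0,0,0,0]]]';  python3 -m inch '[[[-1,0,0,0,0],[-1,0,0,0,0],[-1,0,0,0,0],[-1,0,0,0,0],[-1,0,0,0,0],[-1,0,0,0,0],[-1,0,0,0,0],[-1,0,0,0,0],[-1,0,0,0,0],[-1,0,0,0,0],[-1,0,0,0,0],[-1,0,0,0,0]]]'
```

```text
clock: 2.23
tcp_pos: [0.4789, -0.3228, 0.0048]
tcp_rot: [[0.991, 0.131, 0.001], [0.131, -0.991, -0.001], [0.001, 0.001, -1.0]]
ft_force: [0.0, -0.3, -0.7]
opening: 0.0854
clock: 3.23
tcp_pos: [0.4785, -0.3221, 0.0041]
tcp_rot: [[0.991, 0.132, -0.0], [0.132, -0.991, -0.0], [-0.0, 0.0, -1.0]]
ft_force: [-0.7, 0.4, 0.5]
opening: 0.0
```

The opening reads 0, so the grip missed. Looking.

```bash
python3 - <<'E'
from h import *
im=snapshot("wrist"); t=snapshot("scene"); cv2.imwrite("pics/w2.png",np.vstack([cv2.resize(im,(480,300)),cv2.resize(t[100:240,180:360],(386,300))[:, :].copy() if 0 else cv2.resize(t[110:222,170:350],(480,299))])[:,:,::-1]); s=bot.get_state(); print(s["opening"],s["tcp_pos"],s["ft_force"])
E
```

```text
2.870431404122342e-05 [ 0.47851359 -0.32208328  0.00407902] [0.10895957 0.31228221 0.81904578]
```

View pics/w2.png

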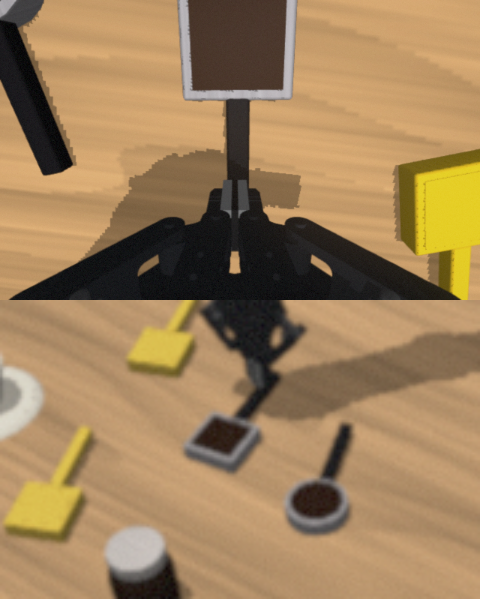

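```bash
cat >> h.py <<'E'
def proj(name,p):
    c=get_calibration(name); T=np.linalg.inv(np.array(c["cam_to_world"]))
    return np.round(cv2.projectPoints(np.array(p,float).reshape(-1,1,3),cv2.Rodrigues(T[:3,:3])[0],T[:3,3],np.array(c["mtx"]),np.array([c["k1"],0,0,0.]))[0][:,0],1)
E
python3 - <<'E'
from h import *
s=bot.get_state(); t=s["tcp_pos"]
P=[t,t+[0,0,.015],t+[0,0,.03]]
a=np.radians(7.6); y=np.array([np.cos(a),np.sin(a)]);x=np.array([y[1],-y[0]])
D=[[*(np.array([.563,-.3112])+x*u+y*v),.02] for u,v in((-.032,-.032),(.032,-.032),(0,-.124),(0,-.085))]
for n in("wrist","scene"): print(n,proj(n,P).tolist(),proj(n,D).tolist())
c=snapshot("scene"); cv2.imwrite("pics/s2.png",cv2.resize(c[105:175,225:315],None,fx=8,fy=8,interpolation=cv2.INTER_CUBIC)[:,:,::-1])
E
```

```text
wrist [[314.2, 235.2], [314.4, 247.4], [314.5, 261.9]] [[242.3, 136.9], [388.4, 136.8], [315.1, 317.6], [315.2, 247.9]]
scene [[268.4, 146.8], [267.9, 143.2], [267.4, 139.5]] [[268.1, 156.5], [249.9, 150.4], [274.0, 135.5], [267.7, 142.9]]
```

View pics/s2.png

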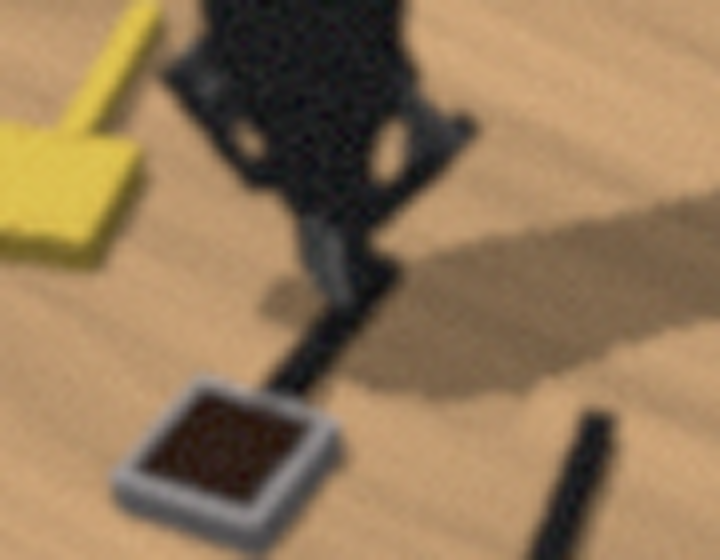

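The tips appear to be just above the handle: scene tip at about (268,143.5) fits z≈19 mm, not 4. I'll feel for the handle top with the fingers shut, in small steps.

```bash
python3 -m inch '[[[-1,0,0,-1,0],[-1,0,0,-1,0],[-1,0,0,0,0],[-1,0,0,0,0]]]';python3 -m inch '[[[-1,0,0,-1,0],[-1,0,0,-1,0],[-1,0,0,0,0],[-1,0,0,0,0]]]'
```

```text
clock: 3.72
tcp_pos: [0.4784, -0.322, 0.002]
tcp_rot: [[0.991, 0.132, -0.0], [0.132, -0.991, 0.0], [-0.0, -0.0, -1.0]]
ft_force: [0.5, -0.1, 0.7]
opening: -0.0
clock: 4.05
tcp_pos: [0.4785, -0.322, -0.0]
tcp_rot: [[0.991, 0.132, -0.0], [0.132, -0.991, 0.0], [-0.0, -0.0, -1.0]]
ft_force: [-0.5, -0.1, 0.3]
opening: 0.0004
```

```bash
python3 -m inch '[[[-1,0,0,-1,0],[-1,0,0,-1,0],[-1,0,0,0,0],[-1,0,0,0,0]]]';python3 -m inch '[[[-1,0,0,-1,0],[-1,0,0,-1,0],[-1,0,0,0,0],[-1,0,0,0,0]]]'
```

```text
clock: 4.38
tcp_pos: [0.4785, -0.3221, -0.002]
tcp_rot: [[0.991, 0.132, -0.0], [0.132, -0.991, 0.0], [-0.0, -0.0, -1.0]]
ft_force: [0.6, 0.0, 0.4]
opening: 0.0002
clock: 4.72
tcp_pos: [0.4785, -0.322, -0.004]
tcp_rot: [[0.991, 0.132, -0.0], [0.132, -0.991, 0.0], [-0.0, -0.0, -1.0]]
ft_force: [-0.3, 0.6, 0.9]
opening: -0.0001
```

```bash
python3 -m inch '[[[-1,0,0,-1,0],[-1,0,0,-1,0],[-1,0,0,0,0],[-1,0,0,0,0]]]';python3 -m inch '[[[-1,0,0,-1,0],[-1,0,0,-1,0],[-1,0,0,0,0],[-1,0,0,0,0]]]'
```

```text
clock: 5.05
tcp_pos: [0.4784, -0.322, -0.006]
tcp_rot: [[0.991, 0.132, -0.0], [0.132, -0.991, 0.0], [-0.0, -0.0, -1.0]]
ft_force: [-0.3, 1.0, 0.1]
opening: -0.0
clock: 5.38
tcp_pos: [0.4784, -0.3222, -0.0079]
tcp_rot: [[0.991, 0.132, -0.0], [0.132, -0.991, -0.0], [-0.0, -0.0, -1.0]]
ft_force: [-0.2, -0.8, 0.6]
opening: 0.0001
```

```bash
python3 -m inch '[[[-1,0,0,-1,0],[-1,0,0,-1,0],[-1,0,0,0,0],[-1,0,0,0,0]]]';python3 -m inch '[[[-1,0,0,-1,0],[-1,0,0,-1,0],[-1,0,0,0,0],[-1,0,0,0,0]]]'
python3 - <<'E'
from h import *
c=snapshot("scene"); w=snapshot("wrist")
a=cv2.resize(c[115:165,235:295],(600,500),interpolation=cv2.INTER_CUBIC)
cv2.imwrite("pics/s3.png",a[:,:,::-1]); cv2.imwrite("pics/w3.png",w[:,:,::-1])
t=bot.get_state()["tcp_pos"]; print(t,proj("scene",[t,t+[0,0,.015],t+[0,0,.03]]))
E
```

```text
clock: 5.72
tcp_pos: [0.4783, -0.3221, -0.01]
tcp_rot: [[0.991, 0.132, -0.0], [0.132, -0.991, 0.0], [-0.0, -0.0, -1.0]]
ft_force: [-1.3, 0.5, 1.3]
opening: -0.0001
clock: 6.05
tcp_pos: [0.4784, -0.3222, -0.0105]
tcp_rot: [[0.991, 0.132, -0.0], [0.132, -0.991, 0.0], [-0.0, -0.0, -1.0]]
ft_force: [-2.5, 0.8, 13.6]
opening: 0.0
[ 0.47839477 -0.32219797 -0.01052115] [[268.8 150.2]
 [268.4 146.7]
 [267.9 143. ]]
```

View pics/s3.png

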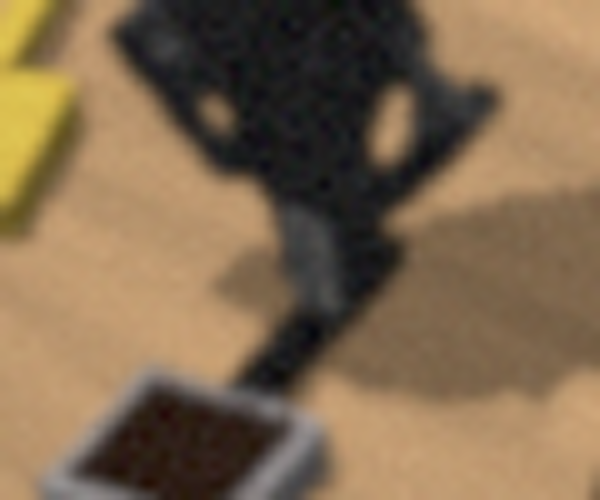

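View pics/w3.png

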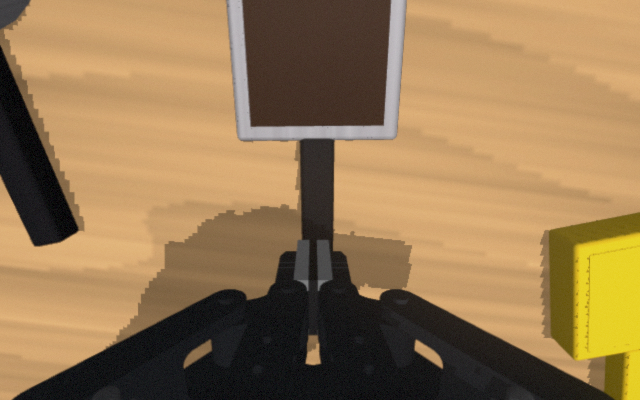

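The pads hang clearly above the handle, tips at v≈240 where a pad edge at the reported TCP would be near v≈213. Together with the contact felt at reported z=-10.5 mm on the 20 mm-high handle, the real tips end about 28 mm short of the reported TCP. So I'll grip at reported z≈-22 mm.

```bash
python3 -c "
from plant import bot; print(bot.tcp_to_grasp, [a for a in dir(bot) if a[0]!='_'])"
python3 -m inch '[[[-1,0,0,4,0],[-1,0,0,4,0],[1,0,0,0,0],[1,0,0,0,0],[1,0,0,0,0],[1,0,0,0,0],[1,0,0,0,0],[1,0,0,0,0],[1,0,0,0,0],[1,0,0,0,0],[1,0,0,0,0]]]'
python3 -m inch '[[[1,0,0,-4,0],[1,0,0,-4,0],[1,0,0,-4,0],[1,0,0,-3,0],[1,0,0,-3,0],[1,0,0,0,0],[1,0,0,0,0]]]'
```

```text
-0.0187 ['PlanningError', 'get_state', 'sign_off', 'tcp_to_grasp']
clock: 7.07
tcp_pos: [0.4785, -0.3221, -0.0039]
tcp_rot: [[0.991, 0.132, -0.0], [0.132, -0.991, 0.0], [-0.0, -0.0, -1.0]]
ft_force: [0.1, -0.4, 0.6]
opening: 0.0854
clock: 7.65
tcp_pos: [0.4783, -0.322, -0.0222]
tcp_rot: [[0.991, 0.132, -0.001], [0.132, -0.991, 0.0], [-0.001, -0.0, -1.0]]
ft_force: [0.3, -0.1, -0.1]
opening: 0.0852
```

```bash
python3 -m inch '[[[-1,0,0,0,0],[-1,0,0,0,0],[-1,0,0,0,0],[-1,0,0,0,0],[-1,0,0,0,0],[-1,0,0,0,0],[-1,0,0,0,0],[-1,0,0,0,0],[-1,0,0,0,0]]]'
```

```text
clock: 8.4
tcp_pos: [0.4786, -0.3223, -0.0217]
tcp_rot: [[0.991, 0.132, 0.0], [0.132, -0.991, -0.0], [0.0, 0.0, -1.0]]
ft_force: [-1.0, -0.1, 2.0]
opening: 0.0124
```

The dish handle is held (12.4 mm opening). Lift, then carry and turn to in front of the open end.

```bash
python3 -m inch '[[[-1,0,0,10,0],[-1,0,0,20,0],[-1,0,0,25,0],[-1,0,0,25,0],[-1,0,0,0,0],[-1,0,0,0,0]]]'; python3 -m inch '[[[-1,3.3,29.2,0,0.104],[-1,3.3,29.2,0,0.104],[-1,3.3,29.2,0,0.104],[-1,3.3,29.2,0,0.104],[-1,3.3,29.2,0,0.104],[-1,3.3,29.2,0,0.104],[-1,3.3,29.2,0,0.104],[-1,3.3,29.2,0,0.104],[-1,3.3,29.2,0,0.104],[-1,3.3,29.2,0,0.104],[-1,3.3,29.2,0,0.104],[-1,3.3,29.2,0,0.104]]]'; python3 -m inch '[[[-1,0,0,0,0],[-1,0,0,0,0],[-1,0,0,0,0],[-1,0,0,0,0]]]'
python3 - <<'E'
from h import *
s=bot.get_state();t=s["tcp_pos"]; a=np.arctan2(*s["tcp_rot"][1::-1,0]); print(t,np.degrees(a),s["opening"])
im=snapshot("wrist"); tp=snapshot("top")
cv2.imwrite("pics/w4.png",np.vstack([im[:260],tp[150:300,100:420][:, :].repeat(2,0).repeat(2,1)])[:,:,::-1])
y=np.array([np.cos(a),np.sin(a)]);x=np.array([y[1],-y[0]])
print(proj("wrist",[[*(t[:2]+x*u+y*v),t[2]+.042] for u,v in((-.032,.053),(.032,.053),(-.032,.117),(.032,.117))]).tolist())
e=np.radians(79.1);Y=np.array([np.cos(e),np.sin(e)]);X=np.array([Y[1],-Y[0]]);S=np.array([.561,.249])
print("bed end corners",proj("wrist",[[*(S+X*u-Y*.095),.014] for u in(-.065,.065)]).tolist())
E
```

```text
clock: 8.9
tcp_pos: [0.4791, -0.3224, 0.0596]
tcp_rot: [[0.991, 0.132, 0.002], [0.132, -0.991, -0.001], [0.002, 0.001, -1.0]]
ft_force: [0.1, 1.1, -2.0]
opening: 0.0125
clock: 9.9
tcp_pos: [0.5166, 0.0296, 0.0569]
tcp_rot: [[0.184, 0.983, -0.003], [0.983, -0.184, -0.0], [-0.001, -0.003, -1.0]]
ft_force: [0.6, -0.1, -1.9]
opening: 0.0123
clock: 10.23
tcp_pos: [0.517, 0.0265, 0.0573]
tcp_rot: [[0.192, 0.981, -0.002], [0.981, -0.192, -0.001], [-0.002, -0.002, -1.0]]
ft_force: [0.3, 0.2, -2.3]
opening: 0.0122
[0.517035   0.02652483 0.05734827] 78.9312889358553 0.01219449244391517
[[224.0, 147.7], [397.9, 147.6], [209.9, -52.5], [411.1, -52.7]]
bed end corners [[192.5, -21.4], [433.0, -22.3]]
```

View pics/w4.png

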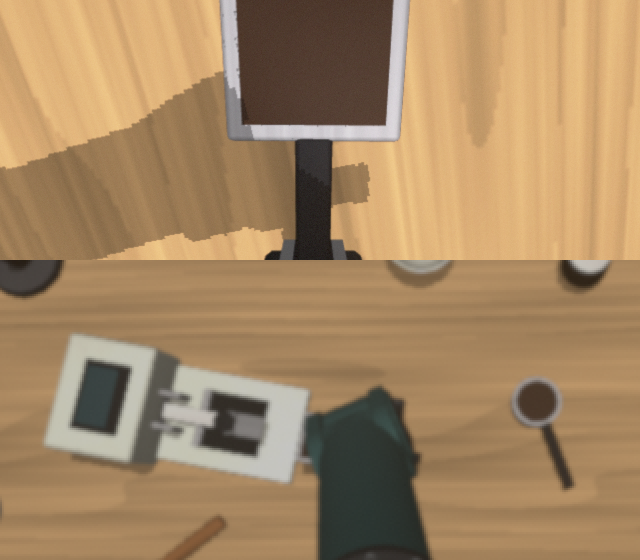

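The dish hangs level and square in the grip, near corners (229,138) and (401,138). It sits about 3 mm further forward than assumed and is laterally on line with the bed. The round dish is untouched at top-crop (537,402). Lower to just above bed height, advance over the bed edge, then set down.

```bash
python3 -m inch '[[[-1,0,0,-16,0],[-1,0,0,-16,0],[-1,0,0,-16,0],[-1,0,0,-10,0],[-1,0,0,-5,0],[-1,1.9,9.8,0,0],[-1,1.9,9.8,0,0],[-1,1.9,9.8,0,0],[-1,1.9,9.8,0,0],[-1,1.9,9.8,0,0],[-1,1.9,9.8,0,0],[-1,0,0,0,0]]]'; python3 -m inch '[[[-1,0,0,-1,0],[-1,0,0,-1,0],[-1,0,0,0,0],[-1,0,0,0,0],[-1,0,0,0,0]]]'; python3 -m inch '[[[-1,0,0,-1,0],[-1,0,0,0,0],[-1,0,0,0,0]]]'
```

```text
clock: 11.33
tcp_pos: [0.5308, 0.0913, -0.0044]
tcp_rot: [[0.185, 0.983, 0.003], [0.983, -0.185, 0.003], [0.003, 0.002, -1.0]]
ft_force: [1.1, 0.1, -2.1]
opening: 0.0118
clock: 11.75
tcp_pos: [0.5292, 0.0863, -0.007]
tcp_rot: [[0.19, 0.982, -0.001], [0.982, -0.19, -0.001], [-0.001, -0.0, -1.0]]
ft_force: [0.1, -0.7, -2.0]
opening: 0.0125
clock: 12.0
tcp_pos: [0.5294, 0.0863, -0.0078]
tcp_rot: [[0.19, 0.982, -0.0], [0.982, -0.19, -0.001], [-0.001, -0.0, -1.0]]
ft_force: [-0.7, -2.0, 2.2]
opening: 0.0124
```

Contact with the bed is felt (Fz -2 → +2). Slide in along the seat axis; about 79 mm to go, first 70.

```bash
python3 -m inch '[[[-1,1.1,5.7,0,0],[-1,1.1,5.7,0,0],[-1,1.1,5.7,0,0],[-1,1.1,5.7,0,0],[-1,1.1,5.7,0,0],[-1,1.1,5.7,0,0]]]'; python3 -m inch '[[[-1,1.1,5.7,0,0],[-1,1.1,5.7,0,0],[-1,1.1,5.7,0,0],[-1,1.1,5.7,0,0],[-1,1.1,5.7,0,0],[-1,1.1,5.7,0,0]]]';  python3 -m inch '[[[-1,0,0,0,0],[-1,0,0,0,0],[-1,0,0,0,0]]]'
```

```text
clock: 12.5
tcp_pos: [0.5341, 0.115, -0.0077]
tcp_rot: [[0.194, 0.981, -0.006], [0.981, -0.194, -0.009], [-0.01, -0.004, -1.0]]
ft_force: [-2.3, -14.3, 10.3]
opening: 0.0122
clock: 13.0
tcp_pos: [0.5405, 0.1467, -0.0076]
tcp_rot: [[0.196, 0.981, -0.006], [0.981, -0.196, -0.012], [-0.013, -0.004, -1.0]]
ft_force: [-2.2, -11.1, 10.2]
opening: 0.0122
clock: 13.25
tcp_pos: [0.5415, 0.1508, -0.0076]
tcp_rot: [[0.193, 0.981, -0.004], [0.981, -0.193, -0.007], [-0.007, -0.002, -1.0]]
ft_force: [-1.8, -9.2, 8.2]
opening: 0.0126
```

```bash
python3 -m inch '[[[-1,0.4,2,0,0],[-1,0.4,2,0,0],[-1,0.2,1,0,0],[-1,0,0,0,0],[-1,0,0,0,0],[-1,0,0,0,0]]]'
python3 - <<'E'
from h import *
s=bot.get_state();t=s["tcp_pos"];e=np.radians(79.1);Y=np.array([np.cos(e),np.sin(e)]);X=np.array([Y[1],-Y[0]])
d=t[:2]-[.561,.249]; print("tcp seat frame",d@X,d@Y)
a=snapshot("wrist"); b=snapshot("scene")
cv2.imwrite("pics/w5.png",np.vstack([cv2.resize(a,(480,300)),cv2.resize(b[190:310,370:562],(480,300),interpolation=cv2.INTER_CUBIC)])[:,:,::-1])
E
```

```text
clock: 13.75
tcp_pos: [0.5421, 0.1546, -0.0076]
tcp_rot: [[0.193, 0.981, -0.005], [0.981, -0.193, -0.008], [-0.009, -0.003, -1.0]]
ft_force: [-1.2, -10.9, 9.8]
opening: 0.0125
tcp seat frame -0.0006742815457632804 -0.0963057849800539
```

View pics/w5.png

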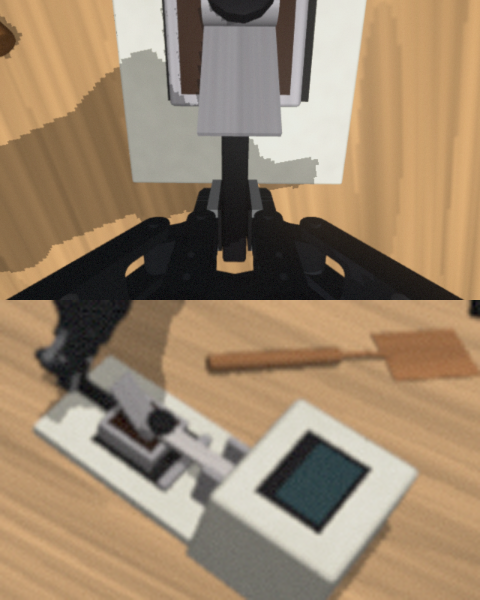

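The dish (left edge in the wrist view u≈170, right u≈303) is under the raised nose, square to the bed and about 9 mm short. Creep on until the stop is felt.

```bash
python3 -m inch '[[[-1,0.4,2,0,0],[-1,0.4,2,0,0],[-1,0.2,1,0,0],[-1,0,0,0,0],[-1,0,0,0,0]]]'; python3 -m inch '[[[-1,0.2,1,0,0],[-1,0.2,1,0,0],[-1,0,0,0,0],[-1,0,0,0,0]]]'; python3 -m inch '[[[-1,0.2,1,0,0],[-1,0.2,1,0,0],[-1,0,0,0,0],[-1,0,0,0,0]]]'
```

```text
clock: 14.27
tcp_pos: [0.5431, 0.1595, -0.0076]
tcp_rot: [[0.193, 0.981, -0.005], [0.981, -0.193, -0.009], [-0.009, -0.003, -1.0]]
ft_force: [-2.5, -11.0, 10.2]
opening: 0.0122
clock: 14.6
tcp_pos: [0.5434, 0.1613, -0.0076]
tcp_rot: [[0.193, 0.981, -0.005], [0.981, -0.193, -0.009], [-0.01, -0.003, -1.0]]
ft_force: [-1.3, -10.6, 10.0]
opening: 0.0122
clock: 14.93
tcp_pos: [0.5438, 0.1633, -0.0076]
tcp_rot: [[0.193, 0.981, -0.005], [0.981, -0.193, -0.009], [-0.01, -0.003, -1.0]]
ft_force: [-1.9, -11.6, 9.5]
opening: 0.0122
```

```bash
python3 -m inch '[[[-1,0.2,1,0,0],[-1,0.2,1,0,0],[-1,0,0,0,0],[-1,0,0,0,0]]]'; python3 -m inch '[[[-1,0.2,1,0,0],[-1,0.2,1,0,0],[-1,0,0,0,0],[-1,0,0,0,0]]]'
```

```text
clock: 15.27
tcp_pos: [0.5442, 0.1653, -0.0077]
tcp_rot: [[0.193, 0.981, -0.005], [0.981, -0.193, -0.009], [-0.01, -0.003, -1.0]]
ft_force: [-2.1, -11.6, 9.5]
opening: 0.0123
clock: 15.6
tcp_pos: [0.5446, 0.1673, -0.0077]
tcp_rot: [[0.193, 0.981, -0.005], [0.981, -0.193, -0.009], [-0.01, -0.003, -1.0]]
ft_force: [-2.1, -11.7, 9.3]
opening: 0.0122
```

```bash
python3 -m inch '[[[-1,0.2,1,0,0],[-1,0.2,1,0,0],[-1,0,0,0,0],[-1,0,0,0,0]]]'
python3 - <<'E'
from h import *
a=snapshot("wrist"); b=snapshot("scene")
cv2.imwrite("pics/w6.png",np.vstack([cv2.resize(a[100:400],(560,262)),cv2.resize(b[205:265,390:490],(560,336),interpolation=cv2.INTER_CUBIC)])[:,:,::-1])
e=np.radians(79.1);Y=np.array([np.cos(e),np.sin(e)]);X=np.array([Y[1],-Y[0]])
print(bot.get_state()["tcp_pos"],get_calibration("wrist")["cam_to_world"][2])
S=np.array([.561,.249])
for y0 in(-.01,0,.002): print(y0,"wrist near corners",proj("wrist",[[*(S+X*u+Y*(y0-.032)),.034] for u in(-.032,.032)]).tolist())
print("bed end",proj("wrist",[[*(S+X*u-Y*.095),.014] for u in(-.065,.065)]).tolist())
E
```

```text
clock: 15.93
tcp_pos: [0.5448, 0.1687, -0.0077]
tcp_rot: [[0.193, 0.981, -0.005], [0.981, -0.193, -0.01], [-0.011, -0.003, -1.0]]
ft_force: [-1.8, -12.1, 10.4]
opening: 0.0121
[ 0.54480664  0.1686395  -0.0076971 ] [-0.00225771  0.29233594 -0.95631303  0.16181154]
-0.01 wrist near corners [[228.7, 183.4], [398.2, 182.7]]
0 wrist near corners [[226.7, 157.2], [400.0, 156.5]]
0.002 wrist near corners [[226.3, 151.9], [400.4, 151.1]]
bed end [[177.9, 279.8], [450.2, 279.0]]
```

View pics/w6.png

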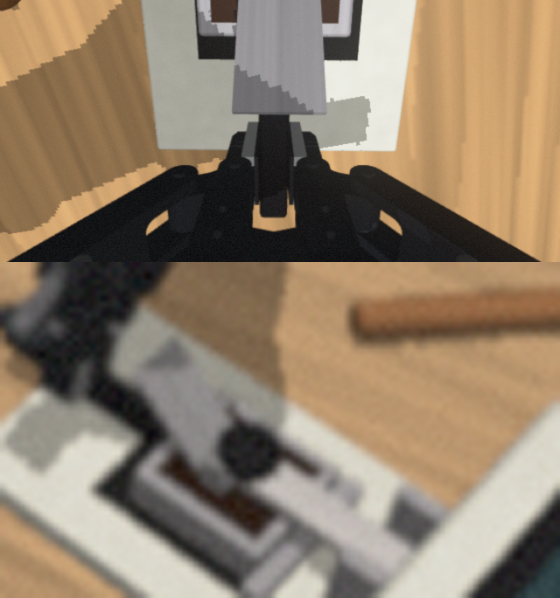

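Bed end measured at v≈271 against 279.5 predicted, so a 9 px bias. Corrected dish near edge gives y≈+2 mm, which is at the stop. It is centred within about 1–2 mm and square. Release, back up and away.

```bash
python3 -m inch '[[[-1,-0.2,-1,0,0],[1,0,0,0,0],[1,0,0,0,0],[1,0,0,0,0],[1,0,0,0,0],[1,0,0,0,0],[1,0,0,0,0],[1,0,0,0,0],[1,0,0,0,0],[1,0,0,0,0]]]'; python3 -m inch '[[[1,0,0,5,0],[1,0,0,10,0],[1,-1,-5,15,0],[1,-1,-5,20,0],[1,-1,-5,20,0],[1,-2,-10,20,0],[1,-4,-20,20,0],[1,-4,-20,20,0],[1,-4,-20,0,0],[1,-4,-20,0,0],[1,-4,-20,0,0],[1,-4,-20,0,0]]]'; python3 -m inch '[[[1,-4,-30,0,0],[1,-4,-30,0,0],[1,-4,-30,0,0],[1,-4,-30,0,0],[1,0,0,0,0],[1,0,0,0,0],[1,0,0,0,0]]]'
python3 - <<'E'
from h import *
b=snapshot("scene"); t=snapshot("top")
cv2.imwrite("pics/f.png",np.vstack([cv2.resize(t[185:260,115:265],(600,300),interpolation=cv2.INTER_CUBIC),cv2.resize(b[200:270,380:520],(600,300),interpolation=cv2.INTER_CUBIC)])[:,:,::-1])
cv2.imwrite("pics/t_end.png",t[:,:,::-1]); t0=cv2.imread("pics/top0.png")[:,:,::-1]
r=lambda i:i[200:270,350:392].astype(int)
print("round dish patch diff",np.abs(r(t)-r(t0)).mean())
e=np.radians(79.1);Y=np.array([np.cos(e),np.sin(e)]);X=np.array([Y[1],-Y[0]]);S=np.array([.561,.249])
q=proj("top",[[*(S+X*u+Y*v),z] for u,v,z in((-.032,-.032,.034),(.032,-.032,.034),(-.032,.032,.034),(.032,.032,.034),(0,-.124,.034))]); print("pred(y=0) in crop",((q-[115,185]+.5)*4).round().tolist())
E
```

```text
clock: 16.87
tcp_pos: [0.5465, 0.1746, -0.0079]
tcp_rot: [[0.189, 0.982, -0.0], [0.982, -0.189, 0.0], [0.0, -0.0, -1.0]]
ft_force: [0.6, 0.2, -0.2]
opening: 0.0848
clock: 17.87
tcp_pos: [0.5174, 0.0285, 0.1234]
tcp_rot: [[0.189, 0.982, 0.002], [0.982, -0.189, -0.0], [0.0, 0.002, -1.0]]
ft_force: [0.8, -0.4, -0.4]
opening: 0.085
clock: 18.45
tcp_pos: [0.5018, -0.0902, 0.1228]
tcp_rot: [[0.19, 0.982, 0.001], [0.982, -0.19, 0.0], [0.0, 0.001, -1.0]]
ft_force: [0.2, 0.7, 0.5]
opening: 0.0857
round dish patch diff 21.65045351473923
pred(y=0) in crop [[435.0, 243.0], [455.0, 149.0], [341.0, 226.0], [362.0, 132.0], [580.0, 220.0]]
```

The viewer limit is reached, so I'll check numerically: move the arm out of view and segment the handle.

```bash
python3 -m inch '[[[1,-8,30,5,0],[1,-8,30,5,0],[1,-8,30,5,0],[1,0,0,0,0],[1,0,0,0,0],[1,0,0,0,0]]]'
python3 - <<'E'
from h import *
np.set_printoptions(precision=4,suppress=True)
t=snapshot("top"); g=t.max(2).astype(np.uint8); t0=cv2.imread("pics/top0.png")[:,:,::-1]
def rd(i):
    m=(i[205:240,352:386].max(2)<85); v,u=np.nonzero(m); return m.sum(),u.mean()+352,v.mean()+205
print("round dark blob before/after",rd(t0),rd(t))
# handle: dark px in dish frame strip, sampled on the handle-top plane
e=np.radians(79.1);Y=np.array([np.cos(e),np.sin(e)]);X=np.array([Y[1],-Y[0]]);S=np.array([.561,.249])
us=np.arange(-45,46,3)/1000; vs=np.arange(-140,48,4)/1000
for v in vs:
    q=proj("top",[[*(S+X*u+Y*v),.034] for u in us]).astype(np.float32)
    s=cv2.remap(g,q[None,:,0],q[None,:,1],cv2.INTER_LINEAR)[0]
    print(int(v*1000),' '.join(f"{a:3d}" for a in s))
E
```

```text
clock: 19.05
tcp_pos: [0.4777, 0.0002, 0.1372]
tcp_rot: [[0.187, 0.982, 0.0], [0.982, -0.187, -0.0], [-0.0, 0.0, -1.0]]
ft_force: [-0.5, -0.1, 0.5]
opening: 0.0855
round dark blob before/after (np.int64(294), np.float64(368.6496598639456), np.float64(222.1156462585034)) (np.int64(281), np.float64(368.6476868327402), np.float64(222.03202846975088))
-140  65  64  64  64  64  64  65  64  64  63  61  63  84 120 144 150 149 151 160 166 168 167 165 164 166 170 174 175 170 167 168
-136  80  72  67  65  64  65  65  64  65  63  64  79 113 140 150 151 149 152 160 165 168 167 165 165 167 170 176 175 170 167 168
-132 124 113 102  93  80  76  78  81  76  76  88 110 137 152 155 151 149 152 161 166 167 166 165 166 168 172 176 175 169 167 168
-128 154 149 146 137 128 125 125 127 126 127 135 144 151 153 151 149 149 152 160 166 168 165 166 166 169 173 176 172 168 167 167
-124 158 158 156 153 150 151 153 156 156 157 154 144 133 127 127 128 134 146 158 166 167 166 165 167 171 175 176 171 167 167 168
-120 159 158 157 155 153 154 158 162 161 160 150 126 100  85  78  81  97 130 155 165 167 166 166 168 172 
[... 4559 characters left out ...]
9  94  91 100 107  90  73  66  69  91 118 117  88  85 127 170 190
28 193 188 164 119 102 118 117  97  88  87  85  89 115 143 151 149 150 153 149 126  99  93  96 105 121 118  94  89 126 169 191
32 192 183 160 128 114 129 134 126 125 127 125 120 133 158 172 175 175 177 171 151 135 132 131 132 136 133 120 113 135 169 188
36 192 185 167 147 140 146 146 142 140 142 139 130 136 161 176 179 180 180 174 160 147 145 145 143 142 142 144 146 156 176 190
40 193 189 177 162 156 155 155 153 152 151 145 136 142 166 177 178 180 180 174 163 157 155 155 157 156 155 157 161 170 181 191
44 193 192 185 177 174 175 175 176 174 175 166 151 151 167 176 179 180 180 178 177 177 178 179 180 182 181 179 180 184 190 193
```

The handle end is at -122 mm and the near rim at about -29.5 mm, so the dish is at y≈+2 mm against the stop. x is about -1 to -2 mm and it is straight. The round dish blob is unmoved (<0.1 px).

```bash
python3 -c "
from plant import bot; s=bot.get_state(); print(s['clock'],s['ft_force']); print(bot.sign_off())"
```

```text
19.1 [ 0.75133457 -0.69645856 -0.70111362]
the job is handed in; nothing more can be done
None
```

The square steel dish is on the reader's seat, up against the back stop, with the hold-down arm left to bear on it. I handed the job in at 19.1 s. I picked it up by its handle, set it down on the bed at the open end and pushed it in under the nose. The push took about 12 N. Then I let go and moved clear.

**Last checks (top camera):**
- **Dish position:** it sits at about y = +2 mm and x = -1 to -2 mm from the seat centre, and is straight along the way in.
- **Round dish:** it has not moved (under 0.1 px).
- **Gripper:** it is clear of everything, with no force on the wrist.

**What went wrong or disagreed:**
- **First grasp:** it missed. The real fingertips end about 28 mm short of the reported TCP. I found this by touching down on the handle with the fingers shut and 13.6 N, then gripped lower, and the second try held.
- **Wrist camera:** along the tool's forward direction it read about 9 px (3 mm) off the prediction, so I corrected for that using the bed edge.
- **Not checked directly:** I had no reading of the hold-down angle or the dish's tilt. The viewer's 12-picture limit was used up, so the final check was on pixel values, not by eye. In the last wrist and scene pictures before release, the raised arm was over the dish.

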